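# Index the tube carrier and hold up the square tube for a drain check

### The arm

A 6-joint arm with a two-finger parallel gripper is mounted at the origin on the work surface. World frame = base frame: x ahead of the robot, y to its left, z up, the work surface at z = 0. Lengths are in m, angles in rad, forces in N, time in s.
With the tool pointing down it reaches from about 0.325 to 0.9 m from the base axis. Payload 6.1 kg.
Tool frame: the origin (TCP) lies on the mounting face of the last link; the fingertips stand manip.finger_overhang ahead of it and the grasp point (between the pads) lies 155 mm ahead of it (manip.finger_overhang is the distance from the TCP to the fingertips, in m); z points along the fingers, x is the direction in which the jaws open and shut, and the axes are right-handed (so a half turn about z gives the same grasp; the last joint's range is limited). The gripper opens to 85 mm and grips with 20 to 120 N. Pads are 22 mm wide; open, the fingers measure 114 mm over their backs; the gripper's body (76 mm by 85 mm) begins 54 mm behind the grasp point. The pads swing forward as they close: fully open they stand 13 mm farther back than shut.
Start: joints at [-1.263, 0.22, 1.526, -0, 1.395, -0.126], TCP at [0.263, -0.567, 0.405] pointing down, gripper open.
Joint ranges: [-2.98, 2.98], [-0.91, 2.08], [0.09, 2.57], [-1.24, 4.39], [0.2, 2.65], [-2.68, 2.68]. Speed limits (rad/s): [2.57, 2.57, 3.01, 3.14, 3.14, 3.14].

### API

Orientations are given as a 3x3 rotation matrix whose columns are the frame's x, y, z axes.
In Python, from cell import manip gives the robot as it stands.
- The arm moves only by the tool send_rows, never from a script. Its argument "deltas" is a list of rows, each a list of 7 numbers: the shift along the tool's x, y, z in mm, then the turn, a rotation vector about the tool's x, y, z in degrees, then the finger opening in mm, from 0 to 85.4. A call has 1 to 20 rows; each row is the pose to reach, as a shift and turn from the pose measured when the call began, along the tool's axes at that moment; what a row does not reach only later rows make up. A row lasts 1/12 s, in which the tool goes at most 41.7 mm and 7.16 degrees, less where a joint would pass 70% of its speed; a pose out of reach is approached as far as the arm can. A call with a gripper value outside its range is refused whole. The fingers move at their own pace and stop on an object; "grip_force" is the grip in N (left out, the last holds). Time passes only in rows, so rows that repeat a pose let the fingers close. It gives the time, the measured TCP pose, the force and the opening at its end, in the units of the state.
- manip.get_state(): the state, without advancing time (a new reading comes with each control period).
- manip.snapshot(name): name is "scene" or "top" or "wrist"; returns a dict with "pixels" (400x640x3 uint8, red, green, blue), "fov_y" (degrees; the focal length in pixels is half the picture's height over the tangent of half this angle, whatever the lens; pixels are square), "cx", "cy" (the principal point, pixels), "k1" (the pictures are not rectified: a ray, as slopes to the right and down, at radius r is drawn at 1 + k1 r^2 times it, then the intrinsics apply), "xyz" and "rotation" of the camera in the world. Camera axes: x right, y down, z forward; pixel columns grow to the right and rows downward; lengths in m; the calibration is good to about 2 mm. A picture is of the moment at which its call begins. There is no depth.
- manip.hand_in(): hands the job in, once; it reports no verdict.
The state is a dict: "time_s": time; "q": joint angles; "qd": joint speeds; "joint_torque": joint torques, N m; "eef_pos": TCP position; "ee_rot": TCP orientation; "force": force on the tool from outside, world axes, zero at the start; "ft_torque": the same for the moment, N m; "finger_gap": finger opening in m.
Only numpy, scipy, OpenCV 4.12 (cv2) and the standard library are available. Lean on these libraries where they do the work, as an engineer would, in place of code of your own. Each camera call takes 0.05 s, during which the arm holds its last target. There are 200 camera calls.

### The job

Push the tube carrier by its push bar along the rail from the first station to the next one, the middle of three, where its detent holds it, without running it past that station. Then draw the square tube (the other two in the carrier are round) up out of its pocket, tip it over to about 60 degrees from upright so that its slotted foot can be checked, and finish while still holding it like that in the gripper, still and touching nothing else, its middle at least 20 cm above the bench. Leave the round tubes standing in their pockets and the other things on the bench where they are.

Things in the scene. Friction and masses are not known exactly. Their poses are not given: they have to be found in the camera images.
- carrier (a joint): carrier's travel along the rail's +y, m: 0 at the first station (start), 0.100 at the next (middle), 0.200 at the last. At each station a steel roller in a fork at its front (+y) end drops between two half-round bars on the rail: this pulls it home from within about 8 mm; elsewhere it stays where it is left. Pushed slowly (0.1 m/s or less, so as not to run on) it takes under 8 N
- rail: fixed aluminium base with two steel guide rails, 100 x 540 mm, 20 mm high; origin under the middle station at bench level, y along the rail in the direction the carrier is to be pushed, z up. Three pairs of dark notched blocks on its +x side (30 mm high, reaching 72 mm out from the rail's middle line) mark the stations; a steel tongue on the middle of the carrier points into the notch of the station it is at
- next_station (a point): point on the rail's middle line, 20 mm above the bench, at the middle station; the carrier's middle is above it when the carrier is home there
- push_bar (a point): centre of the carrier's push bar: an upright steel bar at the carrier's rear (-y) end, 50 mm wide along the rail's x, 10 mm thick along the rail's y, 30 mm high, on two thin posts; centre 123 mm and top 138 mm above the bench. It moves with the carrier and lies 128 mm behind the carrier's middle; axes as the rail's
- carrier_floor (a point): middle of the carrier's pocket floor, 28 mm above the bench; it moves with the carrier, axes as the rail's. The aluminium carrier has three pockets 44 mm square in a row along the rail's y, 62 mm apart centre to centre (the middle one here); pocket walls 5 mm thick, rising 42 mm above the floor. Each pocket holds one tube; which pocket holds the square tube varies
- square_tube_mid (a point): centre (half-way up) of the square tube: open-topped black plastic plant tube, 38 mm square outside, 110 mm tall, 3 mm walls, crossed bars as a foot, about 60 g; z along it towards the open top, x and y square to its sides (parallel to the rail's at the start). It stands loose in its pocket, foot on the pocket floor, top 138 mm above the bench, with about 3 mm play all round
- square_tube: the same square tube, origin at the centre of its foot, z towards the open top
- round_tube_a: a round black tube in the carrier, 38 mm across at the top, 110 mm tall, open top; origin at the centre of its foot, z up
- round_tube_b: another, identical, round black tube in the carrier; origin at the centre of its foot, z up
- jar: clear jar with white cap on the bench, 60 mm across, 90 mm tall; leave alone; origin under its centre
- trowel: steel hand trowel lying on the bench, 260 mm long, wooden handle; leave alone; origin near its middle
- pot_stack: stack of clay-coloured pots, 96 mm across, 102 mm tall; leave alone; origin under its centre
- bottle: white bottle, 64 mm across, 160 mm tall; leave alone; origin under its centre
- dibber: wooden dibber lying on the bench, 155 mm long; leave alone; origin under its middle
Not all that is in view belongs to the job. What is shaped like the round_tube_a but purple or yellow is not meant. Leave any blue or white look-alike of the round_tube_b alone.

How it is judged:
On the way, in this order (a step that is already met when the one before it is completed fails the run):
1. the carrier is home at the middle station, square tube still down in its pocket (value of joint carrier between 0.092 and 0.108 m and height (world z) of square_tube_mid below 0.1 m), for 0.3 s.
2. the square tube is drawn clear out of its pocket, the carrier still at that station (value of joint carrier between 0.092 and 0.108 m and height (world z) of square_tube_mid above 0.15 m and contact force between square_tube and the fingers above 0.5 N), for 0.2 s.
At the end, for the whole second after the job is handed in: Carrier within 8 mm of the middle station; square tube still, in the fingers, its middle over 200 mm above the bench, leaning 45 to 75 degrees, touching nothing else; round tubes stand in their pockets, other things within 30 mm of their start (value of joint carrier between 0.092 and 0.108 m and height (world z) of square_tube_mid above 0.2 m and angle between square_tube_mid's own z axis and vertical between 0.785 and 1.31 rad and contact force between square_tube and the fingers above 0.5 N and linear speed of square_tube below 0.03 m/s and angular speed of square_tube below 0.2 rad/s and contact force between square_tube and rail below 0.05 N and contact force between square_tube and round_tube_a below 0.05 N and contact force between square_tube and round_tube_b below 0.05 N and contact force between square_tube and jar below 0.05 N and contact force between square_tube and trowel below 0.05 N and contact force between square_tube and pot_stack below 0.05 N and contact force between square_tube and bottle below 0.05 N and contact force between square_tube and dibber below 0.05 N and angle between each of round_tube_a, round_tube_b's own z axis and vertical below 0.2 rad and height (world z) of each of round_tube_a, round_tube_b below 0.04 m and horizontal distance between each of round_tube_a, round_tube_b and carrier_floor below 0.135 m and distance of each of jar, trowel, pot_stack, bottle, dibber from where it was at the start of the episode below 0.03 m); the arm keeps its last pose, push and grip.
It fails at once if the carrier runs more than 35 mm past the middle station (value of joint carrier above 0.135 m).
It fails at once if a round tube is drawn out or tipped (height (world z) of any of round_tube_a, round_tube_b above 0.055 m or angle between any of round_tube_a, round_tube_b's own z axis and vertical above 0.4 rad).
It fails at once if another thing on the bench is shifted by more than 30 mm (distance of any of jar, trowel, pot_stack, bottle, dibber from where it was at the start of the episode above 0.03 m).
It also fails if it takes over 45 s, if anything falls off the work surface, if the arm or the gripper's body presses on something with over 40 N, if the wrist force passes 120 N, or if a joint passes its speed limit or range.

## Working session

There is one attempt and no reset: what is moved stays moved. The work goes in short steps, Python scripts to look and compute and a tool call to move; the robot and the scene stay as the last step left them, time stands still between calls to the robot, and variables do not carry over. Pictures are saved under pics/ and viewed, about 8 in all and at most 12, crops included, and the job is handed in when it is done.

Besides the shell and the picture viewer there is one more tool, called as name([rows], argument=value, ...), one row to a line, values as JSON. send_rows: Moves the arm, as the interface text tells. Its arguments: {"type":"object","properties":{"deltas":{"type":"array","items":{"type":"array","items":{"type":"number"}}},"grip_force":{"type":"number"}},"required":["deltas"]}

```bash
ls; mkdir -p pics
cat > h.py <<'E'
import numpy as np, cv2
from cell import manip
def snap(n,f=None):
    s=manip.snapshot(n)
    if f: cv2.imwrite('pics/'+f,s['pixels'][:,:,::-1])
    return s
def K(s):
    f=s['pixels'].shape[0]/2/np.tan(np.radians(s['fov_y'])/2)
    return np.array([[f,0,s['cx']],[0,f,s['cy']],[0,0,1.]])
def ray(s,u,v):
    k=K(s); d=np.array([(u-s['cx'])/k[0,0],(v-s['cy'])/k[0,0]]); p=d.copy()
    for _ in range(30): p=d/(1+s['k1']*(p@p))
    r=np.array(s['rotation'])@np.r_[p,1]; return np.array(s['xyz']),r
def plane(s,u,v,z):
    c,r=ray(s,u,v); return c+r*(z-c[2])/r[2]
def proj(s,P):
    q=(np.atleast_2d(P)-s['xyz'])@np.array(s['rotation']); p=q[:,:2]/q[:,2:]
    p=p*(1+s['k1']*(p**2).sum(1,keepdims=True)); k=K(s)
    return p*k[0,0]+[s['cx'],s['cy']]
E
python3 - <<'E'
from h import *
import pickle
d={}
for n in ('scene','top'):
    d[n]=snap(n,n+'0.png'); s=d[n]; print(n,s['fov_y'],s['cx'],s['cy'],s['k1'],s['xyz'],np.round(s['rotation'],3).tolist())
pickle.dump(d,open('d0.pkl','wb'))
st=manip.get_state(); print(st, manip.finger_overhang)
E
```

```text
pics
scene 44.34144945416012 311.87147746721496 192.88312442883984 -0.13283973085177106 [ 1.42450796 -0.26235832  0.84989688] [[0.329, 0.593, -0.735], [0.944, -0.216, 0.248], [-0.011, -0.776, -0.631]]
top 56.27022879399176 332.7625290194027 199.6524626463008 0.031083012335952037 [0.47377966 0.05770696 0.94285863] [[-0.014, -0.992, 0.122], [-1.0, 0.014, 0.001], [-0.003, -0.122, -0.993]]
{'time_s': 0.1, 'q': array([-1.26309717e+00,  2.21142871e-01,  1.52748021e+00, -1.63891343e-05,
        1.39471917e+00, -1.26104889e-01]), 'qd': array([-2.11147000e-03, -1.91970804e-03, -3.09257116e-03,  5.92954544e-04,
       -5.50455711e-05,  2.23120566e-04]), 'joint_torque': array([ 7.69518083e-04, -4.98240995e+01, -3.90547156e+01, -3.17777758e-04,
        5.69008465e-03, -3.24080611e-05]), 'eef_pos': array([ 0.26262129, -0.56688093,  0.40371983]), 'ee_rot': array([[ 4.20327669e-01, -9.07372224e-01, -5.45273858e-04],
       [-9.07370724e-01, -4.20327973e-01,  1.66254092e-03],
       [-1.73773731e-03, -2.04046413e-04, -9.99998469e-01]]), 'force': array([ 0.49925845, -1.12476471,  0.19748717]), 'ft_torque': array([ 0.00050025, -0.01322208,  0.01829915]), 'finger_gap': 0.08528980077706333} 0.1734
```

View pics/scene0.png

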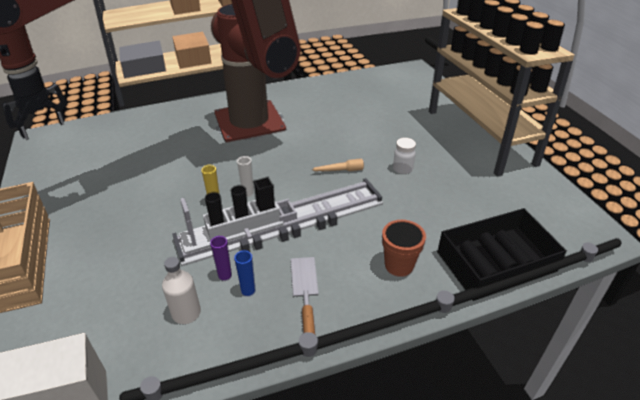

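View pics/top0.png

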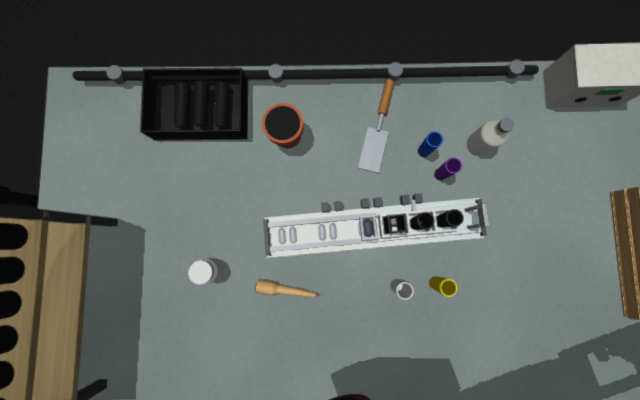

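Run:
```python
from h import *
a=cv2.imread('pics/top0.png')[185:265,255:495]; b=cv2.imread('pics/scene0.png')[145:262,165:395]
a=cv2.resize(a,(792,264),interpolation=cv2.INTER_CUBIC)
b=cv2.resize(b,(644,328),interpolation=cv2.INTER_CUBIC); b=np.pad(b,((0,0),(0,148),(0,0)))
cv2.imwrite('pics/crop.png',np.vstack([a,b]))
```

```text
(no output)
```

View pics/crop.png

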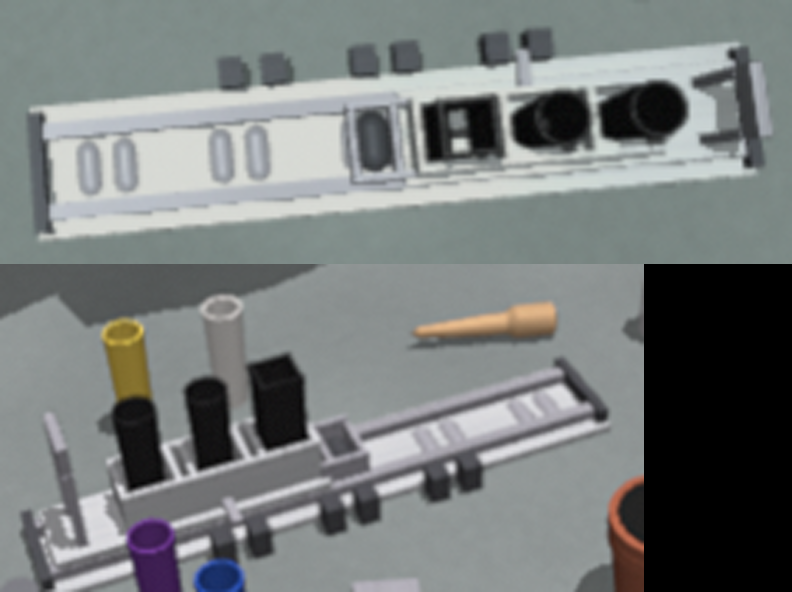

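Run:
```python
from h import *
import pickle
s=pickle.load(open('d0.pkl','rb'))['top']
c=lambda x,y,z:plane(s,255+(x+.5)/3.3-.5,185+(y+.5)/3.3-.5,z)
for n,x,y,z in [('TL',30,110,.01),('BL',38,240,.01),('TR',750,45,.01),('BR',765,172,.01),('st3',254,71,.028),('st2',385,58,.028),('st1',517,46,.028),('bar',763,98,.138),('r1',660,107,.138),('r2',567,116,.138),('sq',460,128,.138),('tongue',523,65,.03)]:
    print(n,np.round(c(x,y,z),4))
```

```text
TL [0.5447 0.232  0.01  ]
BL [0.4474 0.2251 0.01  ]
TR [ 0.5864 -0.3136  0.01  ]
BR [ 0.4907 -0.3186  0.01  ]
st3 [0.57   0.0621 0.028 ]
st2 [ 0.5784 -0.0357  0.028 ]
st1 [ 0.586  -0.1342  0.028 ]
bar [ 0.5362 -0.2688  0.138 ]
r1 [ 0.5312 -0.2022  0.138 ]
r2 [ 0.5261 -0.1417  0.138 ]
sq [ 0.5193 -0.072   0.138 ]
tongue [ 0.5715 -0.1377  0.03  ]
```

send_rows([
  [-26, -88, 11, 0, 0, -17, 85],
  [-52, -177, 22, 0, 0, -35, 60],
  [-78, -265, 33, 0, 0, -52, 30],
  [-104, -353, 44, 0, 0, -69.7, 0],
  [-104, -353, 44, 0, 0, -69.7, 0],
  [-104, -353, 44, 0, 0, -69.7, 0],
  [-104, -353, 44, 0, 0, -69.7, 0],
  [-104, -353, 44, 0, 0, -69.7, 0],
  [-104, -353, 44, 0, 0, -69.7, 0],
  [-104, -353, 44, 0, 0, -69.7, 0],
  [-104, -353, 44, 0, 0, -69.7, 0],
  [-104, -353, 44, 0, 0, -69.7, 0],
  [-104, -353, 44, 0, 0, -69.7, 0],
  [-104, -353, 44, 0, 0, -69.7, 0],
], grip_force=40)

```text
time_s: 1.27
eef_pos: [0.5384, -0.3251, 0.3601]
ee_rot: [[0.997, 0.076, -0.001], [0.076, -0.997, 0.001], [-0.001, -0.002, -1.0]]
force: [0.7, -0.5, 0.4]
finger_gap: -0.0
```

Run:
```python
from h import *
import pickle
s=snap('wrist','w1.png'); pickle.dump(s,open('w1.pkl','wb'))
st=manip.get_state(); print({k:np.round(st[k],3).tolist() for k in('time_s','q','eef_pos','ee_rot','force','finger_gap')})
y=np.array([-.0785,.9969]);x=np.array([.9969,.0785]);o=np.array([.517,-.0405])
P=lambda a,b,z: np.r_[o+a*x+b*y,z]
print(np.round(proj(s,[P(a,b,z) for a,b,z in [(-.025,-.233,.138),(.025,-.233,.138),(.025,-.223,.138),(-.025,-.223,.138),(0,-.1,.138),(0,-.038,.138),(0,-.162,.138),(.05,-.27,.01),(-.05,-.27,.01)]])))
```

```text
{'time_s': 1.317, 'q': [-0.669, 0.263, 1.561, 0.001, 1.319, -0.745], 'eef_pos': [0.538, -0.325, 0.36], 'ee_rot': [[0.997, 0.076, -0.0], [0.076, -0.997, 0.001], [-0.0, -0.001, -1.0]], 'force': [-0.135, 0.6, 0.885], 'finger_gap': -0.0}
[[ 282.  143.]
 [ 357.  142.]
 [ 358.  127.]
 [ 281.  127.]
 [ 319. -104.]
 [ 319. -252.]
 [ 319.   22.]
 [ 363.  166.]
 [ 275.  166.]]
```

View pics/w1.png

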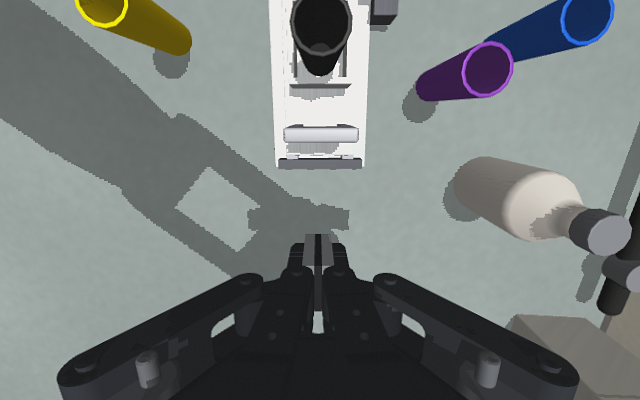

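send_rows([
  [0, 0, 24, 0, 0, 0, 0],
  [0, 0, 48, 0, 0, 0, 0],
  [0, 0, 72, 0, 0, 0, 0],
  [0, -15, 72, 0, 0, 0, 0],
  [0, -30, 72, 0, 0, 0, 0],
  [0, -36, 72, 0, 0, 0, 0],
  [0, -42, 72, 0, 0, 0, 0],
  [0, -48, 72, 0, 0, 0, 0],
  [0, -54, 72, 0, 0, 0, 0],
  [0, -60, 72, 0, 0, 0, 0],
  [0, -66, 72, 0, 0, 0, 0],
  [0, -72, 72, 0, 0, 0, 0],
  [0, -78, 72, 0, 0, 0, 0],
  [0, -84, 72, 0, 0, 0, 0],
  [0, -90, 72, 0, 0, 0, 0],
  [0, -90, 72, 0, 0, 0, 0],
])

```text
time_s: 2.65
eef_pos: [0.5314, -0.234, 0.2879]
ee_rot: [[0.997, 0.077, -0.001], [0.077, -0.997, 0.003], [-0.001, -0.003, -1.0]]
force: [-0.5, 1.1, 0.5]
finger_gap: 0.0
```

```bash
cat > look.py <<'E'
from h import *
import sys
s=snap('wrist',sys.argv[1]+'w.png'); t=snap('top',sys.argv[1]+'t.png')
a=cv2.imread('pics/'+sys.argv[1]+'w.png')[0:320,120:520]; b=cv2.imread('pics/'+sys.argv[1]+'t.png')[185:265,255:495]
b=cv2.resize(b,(792,264),interpolation=cv2.INTER_CUBIC)
cv2.imwrite('pics/'+sys.argv[1]+'.png',np.vstack([np.pad(a,((0,0),(0,392),(0,0))),b]))
print(manip.get_state()['eef_pos'])
E
python3 look.py p1
```

```text
[ 0.53138551 -0.23476646  0.28789682]
```

View pics/p1.png

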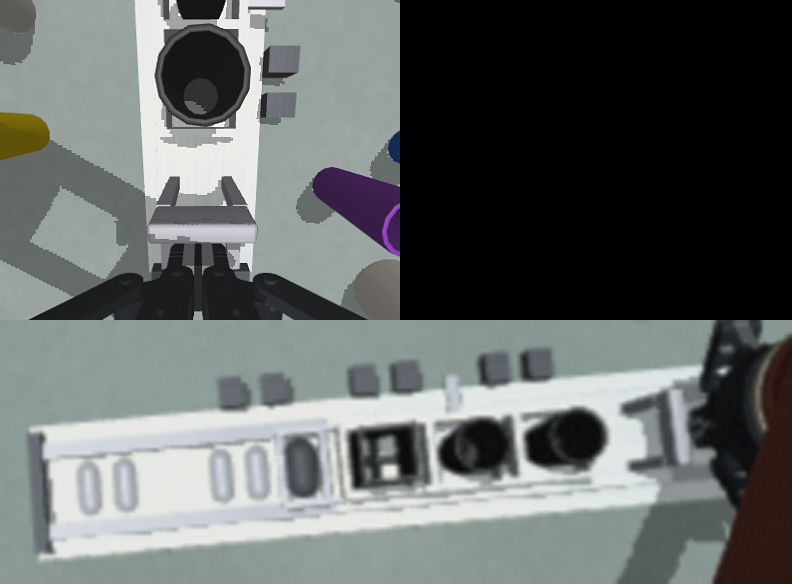

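```bash
cat > car.py <<'E'
from h import *
y=np.array([-.0785,.9969]);x=np.array([.9969,.0785]);o=np.array([.517,-.0405])
def rl(p): d=np.asarray(p)[:2]-o; return np.round([d@x,d@y],4)
E
python3 - <<'E'
from car import *
s=snap('wrist')
print(rl(manip.get_state()['eef_pos']))
g=s['pixels'][:,315,:].mean(1).astype(int); print(g[195:262].tolist())
for r in (222,225,241.5): print(r,rl(plane(s,322,r,.138)))
E
```

```text
[-0.0009 -0.1951]
[155, 154, 154, 155, 155, 155, 156, 154, 116, 82, 85, 88, 88, 87, 87, 87, 92, 90, 89, 92, 89, 78, 91, 90, 93, 111, 147, 177, 186, 197, 208, 210, 208, 208, 206, 203, 201, 199, 197, 194, 194, 191, 191, 186, 105, 81, 30, 32, 33, 33, 33, 30, 29, 31, 29, 30, 28, 30, 28, 28, 26, 25, 25, 27, 27, 26, 26]
222 [ 0.0009 -0.1714]
225 [ 0.0009 -0.1728]
241.5 [ 0.0009 -0.1809]
```

send_rows([
  [0, -5, 0, 0, 0, 0, 0],
  [0, -10, 0, 0, 0, 0, 0],
  [0, -15, 0, 0, 0, 0, 0],
  [0, -20, 0, 0, 0, 0, 0],
  [0, -25, 0, 0, 0, 0, 0],
  [0, -30, 0, 0, 0, 0, 0],
  [0, -34, 0, 0, 0, 0, 0],
  [0, -38, 0, 0, 0, 0, 0],
  [0, -41, 0, 0, 0, 0, 0],
  [0, -43, 0, 0, 0, 0, 0],
  [0, -43, 0, 0, 0, 0, 0],
])

```text
time_s: 3.72
eef_pos: [0.5282, -0.1915, 0.2881]
ee_rot: [[0.997, 0.077, -0.001], [0.077, -0.997, 0.003], [-0.001, -0.003, -1.0]]
force: [0.0, 0.3, -0.1]
finger_gap: 0.0001
```

```bash
cat > bar.py <<'E'
from car import *
s=snap('wrist'); print(rl(manip.get_state()['eef_pos']), manip.get_state()['force'])
g=s['pixels'][:,315,:].mean(1); 
m=np.where(g[200:262]>170)[0]+200; m=m[m>210]; print(m.min(),m.max())
for r in (m.min()-1,m.max()+.5): print(r,rl(plane(s,322,r,.138)))
E
python3 bar.py
```

```text
[-0.0007 -0.1517] [0.05891777 0.26857727 0.24125115]
224 238
223 [ 0.0011 -0.1286]
238.5 [ 0.0011 -0.1361]
```

```bash
python3 look.py p2
```

```text
[ 0.5281988  -0.19217187  0.28810932]
```

View pics/p2.png

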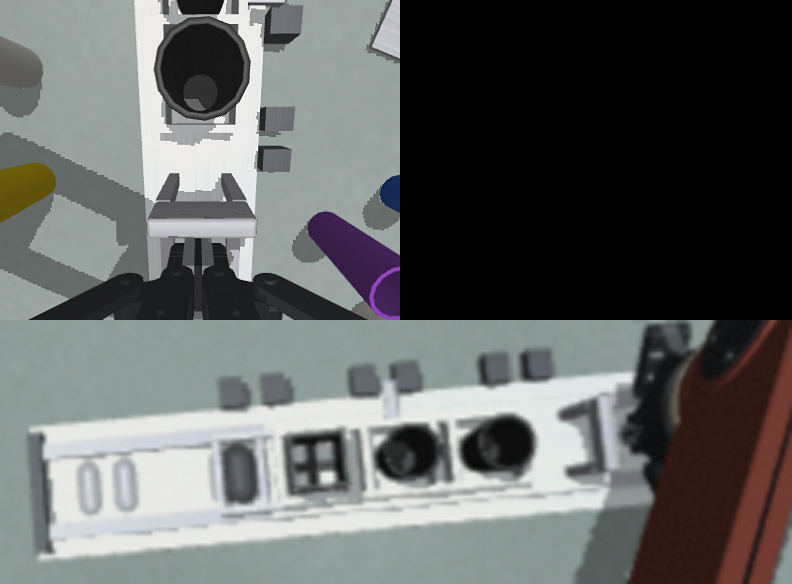

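send_rows([
  [0, 10, 0, 0, 0, 0, 0],
  [0, 10, -40, 0, 0, 0, 30],
  [0, 10, -80, 0, 0, 0, 85],
  [0, -30, -80, 0, 0, 0, 85],
  [0, -70, -80, 0, 0, 0, 85],
  [0, -110, -80, 0, 0, 0, 85],
  [0, -150, -80, 0, 0, 0, 85],
  [0, -164, -80, 0, 0, 0, 85],
  [0, -164, -80, 0, 0, 0, 85],
  [0, -164, -80, 0, 0, 0, 85],
])

```text
time_s: 4.7
eef_pos: [0.516, -0.0288, 0.3687]
ee_rot: [[0.997, 0.078, -0.0], [0.078, -0.997, 0.001], [-0.0, -0.001, -1.0]]
force: [0.4, -1.5, -0.4]
finger_gap: 0.0852
```

Run:
```python
from car import *
s=snap('wrist','g1.png'); st=manip.get_state(); print(rl(st['eef_pos']),st['eef_pos'],st['finger_gap'])
P=lambda a,b,z: np.r_[o+a*x+b*y,z]
print(np.round(proj(s,[P(a,.062+b,.138) for a,b in [(-.019,-.019),(.019,-.019),(.019,.019),(-.019,.019)]]),1).tolist())
```

```text
[-0.0001  0.011 ] [ 0.51607682 -0.02956478  0.3686984 ] 0.0846492986388094
[[291.3, 171.6], [344.7, 171.6], [346.1, 116.2], [289.9, 116.2]]
```

View pics/g1.png

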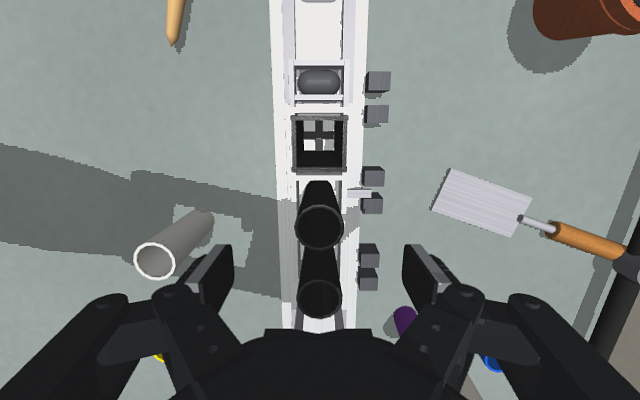

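send_rows([
  [0.5, -26, 0, 0, 0, 0, 85],
  [0.5, -51, 0, 0, 0, 0, 85],
  [0.5, -51, 20, 0, 0, 0, 85],
  [0.5, -51, 45, 0, 0, 0, 85],
  [0.5, -51, 70, 0, 0, 0, 85],
  [0.5, -51, 90, 0, 0, 0, 85],
  [0.5, -51, 102, 0, 0, 0, 85],
  [0.5, -51, 102, 0, 0, 0, 85],
  [0.5, -51, 102, 0, 0, 0, 60],
  [0.5, -51, 102, 0, 0, 0, 45],
  [0.5, -51, 102, 0, 0, 0, 30],
  [0.5, -51, 102, 0, 0, 0, 30],
  [0.5, -51, 102, 0, 0, 0, 30],
  [0.5, -51, 102, 0, 0, 0, 30],
  [0.5, -51, 102, 0, 0, 0, 30],
], grip_force=40)

```text
time_s: 6.0
eef_pos: [0.5133, 0.0214, 0.2683]
ee_rot: [[0.997, 0.077, 0.002], [0.077, -0.997, 0.001], [0.002, -0.001, -1.0]]
force: [-0.1, 0.2, 6.6]
finger_gap: 0.0379
```

send_rows([
  [0, 0, -5, 0, 0, 0, 30],
  [0, 0, -12, 0, 0, 0, 30],
  [0, 0, -20, 0, 0, 0, 30],
  [0, 0, -30, 0, 0, 0, 30],
  [0, 0, -40, 0, 0, 0, 30],
  [0, 0, -52, 0, 0, 0, 30],
  [0, 0, -66, 0, 0, 0, 30],
  [0, 0, -80, 0, 0, 0, 30],
  [0, 0, -95, 0, 0, 0, 30],
  [0, 0, -110, 0, 0, 0, 30],
  [0, 0, -130, 0, 0, 0, 30],
  [0, 0, -150, 0, 0, 0, 30],
  [0, 0, -170, 0, 0, 0, 30],
  [0, 0, -190, 0, 0, 0, 30],
  [0, 0, -200, 0, 0, 0, 30],
  [0, 0, -200, 0, 0, 0, 30],
  [0, 0, -200, 0, 0, 0, 30],
])

```text
time_s: 7.42
eef_pos: [0.5128, 0.0213, 0.4687]
ee_rot: [[0.997, 0.077, 0.004], [0.077, -0.997, 0.001], [0.004, -0.0, -1.0]]
force: [0.9, 0.1, -1.6]
finger_gap: 0.0376
```

Run:
```python
from car import *
s=snap('scene','l1.png'); t=snap('top','l1t.png'); st=manip.get_state(); print(st['q'],st['eef_pos'],st['finger_gap'],st['force'])
a=s['pixels'][:280,60:460]; b=t['pixels'][100:380,200:600]
cv2.imwrite('pics/l1c.png',np.hstack([a,b])[:,:,::-1])
```

```text
[-1.12624224e-01 -8.57968545e-02  1.73265222e+00  1.03688729e-03
  1.49474705e+00 -1.89578960e-01] [0.51250369 0.02130251 0.46682021] 0.03738608758950841 [-0.00865668  0.5413514  -0.79496908]
```

View pics/l1c.png

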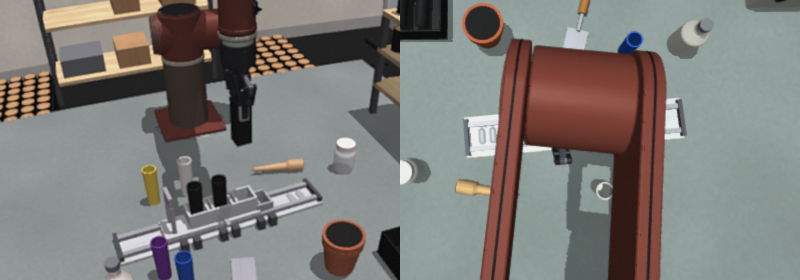

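send_rows([
  [0, 0, 0, 0, 3, 0, 30],
  [0, 0, 0, 0, 7, 0, 30],
  [0, 0, 0, 0, 11, 0, 30],
  [0, 0, 0, 0, 15, 0, 30],
  [0, 0, 0, 0, 19, 0, 30],
  [0, 0, 0, 0, 23, 0, 30],
  [0, 0, 0, 0, 27, 0, 30],
  [0, 0, 0, 0, 31, 0, 30],
  [0, 0, 0, 0, 35, 0, 30],
  [0, 0, 0, 0, 39, 0, 30],
  [0, 0, 0, 0, 43, 0, 30],
  [0, 0, 0, 0, 47, 0, 30],
  [0, 0, 0, 0, 51, 0, 30],
  [0, 0, 0, 0, 54, 0, 30],
  [0, 0, 0, 0, 57, 0, 30],
  [0, 0, 0, 0, 59, 0, 30],
  [0, 0, 0, 0, 60, 0, 30],
  [0, 0, 0, 0, 60, 0, 30],
  [0, 0, 0, 0, 60, 0, 30],
  [0, 0, 0, 0, 60, 0, 30],
])

```text
time_s: 9.18
eef_pos: [0.5124, 0.0213, 0.4658]
ee_rot: [[0.5, 0.077, 0.862], [0.037, -0.997, 0.067], [0.865, -0.001, -0.502]]
force: [0.5, -0.0, -0.5]
finger_gap: 0.0372
```

Run:
```python
from car import *
s=snap('scene','e1.png'); t=snap('top','e1t.png'); st=manip.get_state()
for k in('time_s','q','qd','eef_pos','ee_rot','finger_gap','force'): print(k,np.round(st[k],3).tolist())
a=s['pixels'][:300,60:460]; b=t['pixels'][60:360,210:610]
cv2.imwrite('pics/e1c.png',np.hstack([a,b])[:,:,::-1])
```

```text
time_s 9.283
q [-0.183, -0.415, 2.15, 0.558, 0.436, -0.647]
qd [0.001, -0.003, -0.004, 0.003, -0.002, -0.004]
eef_pos [0.513, 0.021, 0.466]
ee_rot [[0.499, 0.077, 0.863], [0.038, -0.997, 0.067], [0.866, -0.001, -0.501]]
finger_gap 0.038
force [0.837, -0.138, -1.355]
```

View pics/e1c.png

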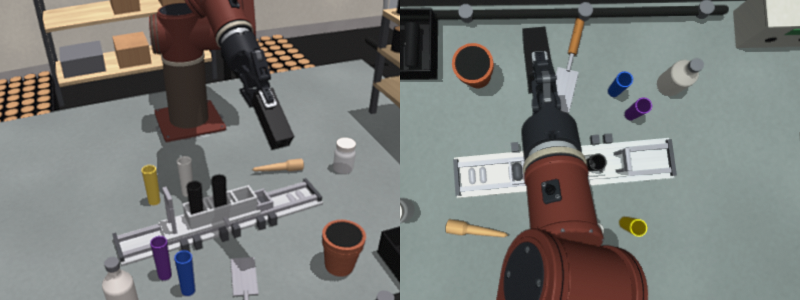

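```bash
python3 -c "
from cell import manip
print(manip.hand_in()); s=manip.get_state(); print(s['time_s'],s['finger_gap'],s['eef_pos'])"
```

```text
the job is handed in; nothing more can be done
None
the job is handed in; nothing more can be done
```

I pushed the carrier by its push bar to the middle station. I then gripped the square tube (front pocket), drew it up 200 mm, tipped it 60° and handed the job in at about 9.3 s. No verdict was reported.

**Carrier:**
- The top view showed the tongue within about 1 px (about 1 mm) of where it should be at the middle station.
- The wrist view put its travel at 97 mm of the 100. That is about 3 mm less than the top view suggests, but inside the 8 mm limit.
- I didn't measure it again after lifting the tube. It looks unmoved in the later pictures.

**Square tube:**
- The fingers were open 38 mm on it, and the joint speeds were near zero.
- The tool was 60° from vertical. I took the tube's lean from that, and the last picture agrees by eye.
- By my reckoning its middle is about 0.37 m above the bench, and it is clear of everything in both views.

**Everything else:** The round tubes stand in their pockets in the last scene view. The other things on the bench look unmoved by eye.

No check failed.

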